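# Shut the pouring tote's gate and tip the knobs into its corner

## Task

Five salvaged knobs lie scattered in the grey pouring tote: turn the orange collar clockwise (seen from above) to its end stop at the white mark, so that the gate in the pouring corner is shut, before you tip anything. Then lift the tote by its black handle and tip it toward that corner until all five knobs have slid together behind the gate, and finish still holding it, well tipped and steady, with the pouring corner over the middle of the white tray, a few centimetres above its rim without touching it, so that I can open the gate and count the knobs out. Lose no knob and leave the bottle, the loupe and the wire spool where they are.

Things in the scene. Friction and masses are not known exactly. Their poses are not given: they have to be found in the camera images.
- tote: Loose square grey plastic pouring tote, about 0.36 kg: 160 mm square outside, walls 40 mm high and 4 mm thick, floor 3 mm. Origin at the centre of its underside, z up. It is set corner-on in its frame: its corners lie on its x and y axes, 113 mm from the origin; the pouring corner (orange collar) is the one at -x. A rigid bail handle crosses above its middle along y.
- tote_handle (a point): Middle of the black handle grip, where to hold the tote, 98 mm above the centre of its underside. The grip is 16 mm thick (tote x), 116 mm long (tote y) and 20 mm high; thin rigid steel wires run from its ends down to the tote's two side corners (y = +-107 mm). Axes as the tote's.
- tote_corner (a point): Point on the tote's floor in the pouring corner, on the collar's axis: 71 mm from the tote's centre along its -x, 3 mm above its underside. The knobs must gather round it, behind the gate. Tote and knobs are smooth: knobs start to slide at about 10 degrees of tilt, run along the walls into this corner at about 20 to 25 degrees, and 30 to 40 degrees gathers them in a second or two.
- tote_lip (a point): End of the short pouring spout outside the gate, at the level of the tote's underside: 117 mm from the tote's centre along its -x; the lowest place when the tote is tipped. The spout is 34 mm wide, 14 mm high, 20 mm long.
- gate_collar (a joint): Turn (rad) of the captive orange collar about the upright axis through tote_corner: 0 = locked, at its end stop: the pointer on the collar meets the white mark at the tip of the tote's corner and the curved gate blade below it shuts the 27 mm outlet. Grows anticlockwise seen from above to 1.5 = fully open, so lock it by turning clockwise. It stays where left (friction 0.04 N m).
- collar_grip (a point): Grip height on the collar's axis, 64 mm above the tote's underside. The collar is a knurled open ring, 52 mm outside and 44 mm inside diameter, 45 to 69 mm above the tote's underside; the grey seat under it is 63 mm wide and 44 mm high, the walls 40 mm high. The handle grip is 63 mm from the collar's axis, its top 108 mm above the underside. Turns with the collar.
- knob_0: One of five loose aluminium control knobs in the tote, 20 mm diameter at its foot, 15 mm high, about 12 g; origin at the centre of its foot.
- knob_1: One of five loose aluminium control knobs in the tote, 20 mm diameter at its foot, 15 mm high, about 12 g; origin at the centre of its foot.
- knob_2: One of five loose aluminium control knobs in the tote, 20 mm diameter at its foot, 15 mm high, about 12 g; origin at the centre of its foot.
- knob_3: One of five loose aluminium control knobs in the tote, 20 mm diameter at its foot, 15 mm high, about 12 g; origin at the centre of its foot.
- knob_4: One of five loose aluminium control knobs in the tote, 20 mm diameter at its foot, 15 mm high, about 12 g; origin at the centre of its foot.
- count_tray: Loose white plastic counting tray, empty, 130 mm (its x) by 110 mm (its y), 29 mm high over its rolled rim, walls 4 mm; origin at the centre of its underside. Behind tote and tray, from about 0.66 m ahead of the robot's base axis, stand bench instruments and a shelf unit whose lowest board is 0.26 m up: keep arm and tote short of them.
- solvent_bottle: Bystander: white square dispenser bottle with a metal cap, 56x53x129 mm, standing loose; leave alone. Origin under its centre.
- loupe: Bystander: black ring loupe, 62x55x17 mm, lying loose; leave alone. Origin under its centre.
- solder_spool: Bystander: spool of silver wire with black flanges, 52 mm diameter, 56 mm high, standing loose; leave alone. Origin under its centre.

How it is judged:
On the way:
1. the collar is turned to its locked mark with the tote still standing level (value of joint gate_collar below 0.15 rad and angle between tote's own z axis and vertical below 0.15 rad), for 0.2 s.
At the end, for the whole second after the job is handed in: Collar within 0.15 rad of locked; tote held in the fingers, steady, tipped 22 to 57 degrees, each knob within 45 mm of tote_corner; tote_lip 45 to 150 mm above the bench and within 50 mm (level) of the centre of the counting tray, which stands flat and is not touched by the tote (value of joint gate_collar below 0.15 rad and angle between tote's own z axis and vertical between 0.38 and 1 rad and distance between each of knob_0, knob_1, knob_2, knob_3, knob_4 and tote_corner below 0.045 m and contact force between the fingers and tote above 1 N and contact force between tote and count_tray below 0.2 N and height (world z) of tote_lip between 0.045 and 0.15 m and horizontal distance between tote_lip and count_tray below 0.05 m and angle between count_tray's own z axis and vertical below 0.1 rad and height (world z) of count_tray below 0.02 m and linear speed of tote below 0.03 m/s); the arm keeps its last pose, push and grip.
It fails at once if a knob left the tote (distance between any of knob_0, knob_1, knob_2, knob_3, knob_4 and tote above 0.15 m).
It fails at once if the tote was tipped while the gate was open (angle between tote's own z axis and vertical above 0.25 rad and value of joint gate_collar above 0.25 rad).
It fails at once if the bottle, the loupe or the wire spool was disturbed (distance of any of solvent_bottle, loupe, solder_spool from where it was at the start of the episode above 0.03 m).
It also fails if it takes over 58 s, if anything falls off the work surface, if the arm or the gripper's body presses on something with over 40 N, if the wrist force passes 120 N, or if a joint passes its speed limit or range.

## Robot

A 6-joint arm with a two-finger parallel gripper is mounted at the origin on a cart in front of the work surface, level with it; the furniture and walls round the work are solid. World frame = base frame: x ahead of the robot, y to its left, z up, the work surface at z = 0. Lengths are in m, angles in rad, forces in N, time in s.
With the tool pointing down it reaches from about 0.35 to 0.775 m from the base axis. Payload 5.5 kg.
Tool frame: the origin (TCP) lies midway between the tips of the shut fingers; the grasp point (between the pads) lies 19 mm behind it; z points along the fingers, y is the line along which they close (so a half turn about z gives the same grasp; the last joint's range is limited). The gripper opens to 85 mm and grips with 20 to 120 N. Pads are 22 mm wide; open, the fingers measure 114 mm over their backs; the gripper's body (76 mm by 85 mm) begins 54 mm behind the grasp point. The pads swing forward as they close: fully open they stand 13 mm farther back than shut.
Start: joints at [1.092, 0.313, 0.046, 1.304, 0, 1.431], TCP at [0.191, 0.542, 0.231] pointing down, gripper open.
Joint ranges: [-2.76, 2.76], [-0.86, 1.69], [-1.03, 1.26], [-2.2, 2.34], [-1.47, 1.5], [-3.14, 3.14]. Speed limits (rad/s): [2.57, 2.57, 3.14, 3.14, 3.14, 3.14].

## Interface

Orientations are given as a unit quaternion [w, x, y, z].
In Python, from workcell import env gives the robot as it stands.
- The arm moves only by the tool move_arm, never from a script. Its argument "targets" is a list of rows, each a list of 3 entries, a list of its own where there are three numbers: the shift along the tool's x, y, z in mm, then the turn, a rotation vector about the tool's x, y, z in units of 10 degrees (1.0 is 10 degrees), then the closure, from -1 (fully open) to 1 (shut). In form: [[[dx, dy, dz], [ax, ay, az], gripper], ...]. A call has 1 to 5 rows; each row is the pose to reach, as a shift and turn from the pose commanded when the call began, along the tool's axes at that moment; what a row does not reach only later rows make up. A row lasts 1/8 s, in which the tool goes at most 62.5 mm and 10.7 degrees, less where a joint would pass 70% of its speed; a pose out of reach is approached as far as the arm can. A call with a gripper value outside its range is refused whole. The fingers move at their own pace and stop on an object; "squeeze" is the grip in N (left out, the last holds). Time passes only in rows, so rows that repeat a pose let the fingers close. It gives the time, the measured TCP pose, the force, the opening and the grip force at its end, in the units of the state.
- env.get_state(): the state, without advancing time (a new reading comes with each control period).
- env.read_camera(name): name is "scene" or "top"; returns a dict with "pixels" (400x640x3 uint8, red, green, blue), "fovy" (degrees; the focal length in pixels is half the picture's height over the tangent of half this angle, whatever the lens; pixels are square), "cx", "cy" (the principal point, pixels), "extrinsics" (4x4, takes a point from world to camera coordinates). Camera axes: x right, y up, looking along -z (the intrinsics and any distortion apply to the point x, -y, -z); pixel columns grow to the right and rows downward; lengths in m; the calibration is good to about 2 mm. A picture is of the moment at which its call begins. There is no depth.
- env.hand_in(): hands the job in; it is judged then, once.
Trained networks look in a picture, given as the dict that the camera call returned (one of the last four; its "shot" number tells which), for a name from the list of things; names that differ only in an ending like _2 or _b are one class to them, and where a whole thing is asked for, a point or a joint stands for the part that bears it (a point fixed in the world has none). Each returns a list of dicts, best first, with "confidence" (0 to 1); they miss things now and then, are a little off and sometimes report something else, mostly with a low value. They report only what shows in the picture. A call takes as long as a camera call.
- env.spot_in(thing, picture): "centre" ([x, y, z] in m, in world coordinates, good to about 4 mm: the middle of the surface that is visible of it).
- env.regions_of(thing, picture): "mask" (400x640 bool, what is visible of it).
- env.landmark_of(thing, picture): "centre" ([x, y, z] in m, in world coordinates, good to about 4 mm: a listed point, or the origin of a listed thing).
The state is a dict: "clock": time; "joint_pos": joint angles; "qvel": joint speeds; "tau": joint torques, N m; "tcp_pos": TCP position; "orientation": TCP orientation; "wrist_force": force on the tool from outside, world axes, zero at the start; "ft_torque": the same for the moment, N m; "finger_gap": finger opening in m; "grip_force": force on a finger pad.
Only numpy, scipy, OpenCV 4.12 (cv2) and the standard library are available. Lean on these libraries where they do the work, as an engineer would, in place of code of your own. Each camera call takes 0.05 s, during which the arm holds its last target. There are 200 camera calls.

## Working session

There is one attempt and no reset: what is moved stays moved. The work goes in short steps, Python scripts to look and compute and a tool call to move; the robot and the scene stay as the last step left them, time stands still between calls to the robot, and variables do not carry over. Pictures are saved under pics/ and viewed, at most 11 in all, crops included, and the job is handed in when it is done.

Besides the shell and the picture viewer there is one more tool, called after "Request:" by a JSON object that holds its "api" and its "payload". move_arm: Moves the arm, as the interface text tells. Its arguments: {"type":"object","properties":{"targets":{"type":"array","items":{"type":"array"}},"squeeze":{"type":"number"}},"required":["targets"]}

```bash
mkdir -p pics
cat > h.py <<'E'
import numpy as np, cv2
from workcell import env
def shot(c,name=None,crop=None,scale=1):
    p=env.read_camera(c)
    if name:
        im=p["pixels"][:,:,::-1]
        if crop: im=im[crop[1]:crop[3],crop[0]:crop[2]]
        cv2.imwrite(f"pics/{name}.png",cv2.resize(im,None,fx=scale,fy=scale,interpolation=cv2.INTER_CUBIC))
    return p
def proj(p,X):
    X=np.atleast_2d(X);E=np.array(p["extrinsics"]);c=X@E[:3,:3].T+E[:3,3]
    f=200/np.tan(np.radians(p["fovy"])/2)
    return np.c_[p["cx"]+f*c[:,0]/-c[:,2],p["cy"]+f*c[:,1]/c[:,2]]
def ray(p,u,v,z):
    E=np.array(p["extrinsics"]);f=200/np.tan(np.radians(p["fovy"])/2)
    d=E[:3,:3].T@np.array([(u-p["cx"])/f,-(v-p["cy"])/f,-1]);o=-E[:3,:3].T@E[:3,3]
    return o+d*(z-o[2])/d[2]
E
python3 - <<'E'
from h import *
for c in("top","scene"):
    p=shot(c,c+"0")
    print(c,p["fovy"],p["cx"],p["cy"],[k for k in p])
    for t in("tote","tote_handle","tote_corner","tote_lip","collar_grip","count_tray","solvent_bottle","loupe","solder_spool","knob_0"):
        print(t,[(np.round(d["centre"],3).tolist(),round(d["confidence"],2)) for d in env.landmark_of(t,p)[:5 if t=="knob_0" else 1]])
s=env.get_state();print(s["tcp_pos"],s["orientation"],s["clock"],s["finger_gap"])
E
```

```text
top 43.4066588511166 313.861973577995 203.2954891454858 ['pixels', 'fovy', 'cx', 'cy', 'extrinsics', 'shot']
tote [([0.488, -0.38, -0.004], 0.94)]
tote_handle [([0.484, -0.38, 0.1], 0.7)]
tote_corner [([0.416, -0.385, 0.004], 0.7)]
tote_lip [([0.373, -0.38, -0.001], 0.83)]
collar_grip [([0.42, -0.379, 0.062], 0.56)]
count_tray [([0.488, -0.164, 0.004], 0.68)]
solvent_bottle [([0.67, 0.272, -0.001], 0.95)]
loupe [([0.663, 0.144, -0.004], 0.58)]
solder_spool [([0.632, -0.277, -0.0], 0.58)]
knob_0 [([0.49, -0.332, 0.006], 0.58), ([0.519, -0.391, 0.005], 0.56), ([0.542, -0.365, 0.002], 0.45), ([0.472, -0.367, 0.002], 0.44)]
scene 53.61307039645106 320.59809719390057 195.67073685150098 ['pixels', 'fovy', 'cx', 'cy', 'extrinsics', 'shot']
tote [([0.486, -0.379, 0.004], 0.65)]
tote_handle [([0.486, -0.378, 0.1], 0.84)]
tote_corner [([0.415, -0.38, 0.003], 0.63)]
tote_lip [([0.363, -0.385, 0.002], 0.97)]
collar_grip [([0.418, -0.383, 0.066], 0.54)]
count_tray [([0.488, -0.164, -0.001], 0.85)]
solvent_bottle [([0.674, 0.275, -0.002], 0.71)]
loupe [([0.666, 0.141, 0.002], 0.65)]
solder_spool [([0.632, -0.281, -0.005], 0.79)]
knob_0 [([0.538, -0.365, 0.001], 0.59), ([0.473, -0.363, 0.002], 0.55), ([0.487, -0.325, 0.002], 0.49), ([0.518, -0.39, 0.005], 0.46)]
[0.19112354 0.54237532 0.2313453 ] [7.99260943e-06 1.68585566e-01 9.85687019e-01 8.61231573e-05] 1.1 0.08557022912465154
```

View pics/top0.png

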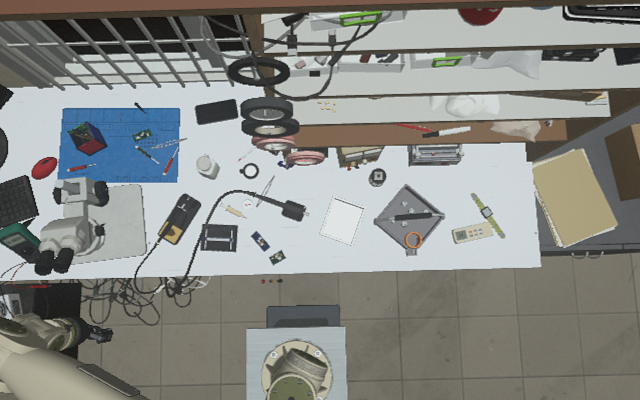

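View pics/scene0.png

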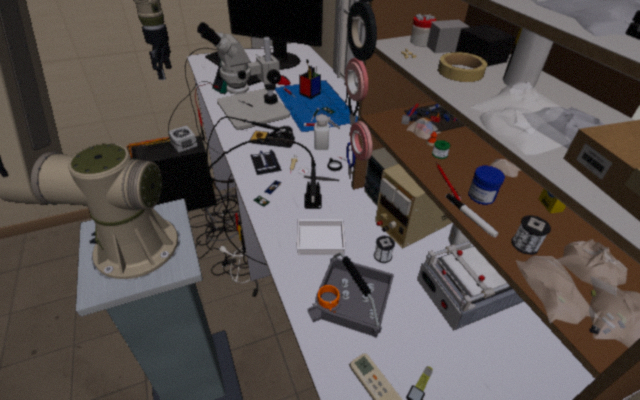

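The top view shows the tote at about (408,218), its collar at (413,240) toward the robot, and the tray at (342,220). The scene view has the collar at (328,296). Next I'll zoom in for the collar pointer and the tote yaw.

Run:
```python
from h import *
a=shot("top");b=shot("scene")
print(np.round(proj(a,[[.416,-.38,.069],[.373,-.38,.04],[.487,-.38,.098]]),1),np.round(proj(b,[[.416,-.38,.069],[.373,-.38,.04]]),1))
ims=[]
for p,(x,y) in((a,(368,178)),(b,(300,245))):
    im=p["pixels"][y:y+90,x:x+100,::-1]; ims.append(cv2.resize(im,(400,360),interpolation=cv2.INTER_CUBIC))
cv2.imwrite("pics/z.png",np.hstack(ims))
for p in(a,b):
    m=env.regions_of("tote_handle",p)
    for d in m[:1]:
        v,u=np.nonzero(d["mask"]);print(len(u),d["confidence"],u.min(),u.max(),v.min(),v.max())
```

```text
[[412.8 239.8]
 [411.8 253.8]
 [413.3 216.3]] [[327.7 293. ]
 [310.5 305.9]]
2474 0.94 374 443 186 255
4406 0.95 308 393 252 336
```

View pics/z.png

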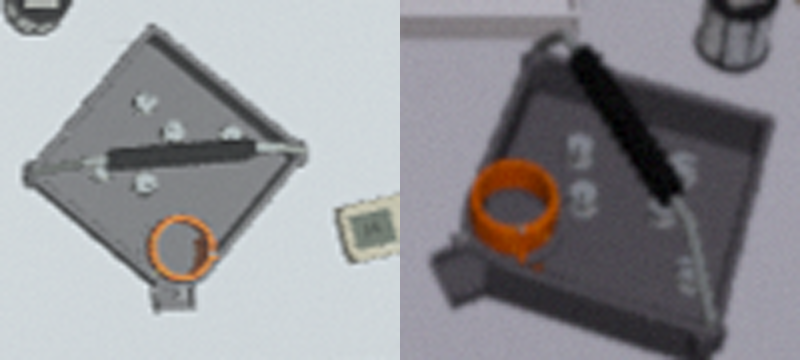

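```bash
cat >> h.py <<'E'
from scipy.spatial.transform import Rotation as R
def Rq(q): return R.from_quat([q[1],q[2],q[3],q[0]])
def down(yaw): # tool z down, tool y at world yaw (deg)
    a=np.radians(yaw);y=np.array([np.cos(a),np.sin(a),0]);z=np.array([0,0,-1.])
    return R.from_matrix(np.c_[np.cross(y,z),y,z])
def mv(pos,rot):
    s=env.get_state();r=Rq(s["orientation"])
    print("shift",np.round(1000*r.inv().apply(np.array(pos)-s["tcp_pos"]),1),"turn",np.round(np.degrees((r.inv()*rot).as_rotvec())/10,3))
E
python3 - <<'E'
from h import *
a=shot("top");b=shot("scene")
L=ray(a,394.25,218,.1);Rr=ray(a,432,215.25,.1)
print("handle",L,Rr,(L+Rr)/2)
l=ray(a,375.5,222.5,.04);r=ray(a,443,216,.04);print("corners",l,r,(l+r)/2)
for A,B in((L,Rr),(l,r)):
    d=A-B;print("yaw",np.degrees(np.arctan2(-d[0],d[1])))
print("spout",ray(a,411.3,252.5,.014))
# orange: in both cams
for n,p in(("top",a),("scene",b)):
    h=cv2.cvtColor(p["pixels"],cv2.COLOR_RGB2HSV);m=(h[...,0]<18)&(h[...,1]>140)&(h[...,2]>60)
    x,y=(368,178) if n=="top" else (300,245)
    m2=np.zeros_like(m);m2[y:y+90,x:x+100]=m[y:y+90,x:x+100]
    v,u=np.nonzero(m2);X=np.array([ray(p,i,j,.069) for i,j in zip(u,v)])
    print(n,len(u),"bbox px",u.min(),u.max(),v.min(),v.max(),"x",X[:,0].min(),X[:,0].max(),"y",X[:,1].min(),X[:,1].max())
    c=np.array([.417,-.382]);rr=np.hypot(*(X[:,:2]-c).T);k=np.argsort(-rr)[:8]
    print([(int(u[i]),int(v[i]),round(rr[i],3),int(np.degrees(np.arctan2(*(X[i,1::-1]-c[::-1])))%360)) for i in k])
mv([.417,-.382,.231],down(-20))
E
```

```text
handle [ 0.48307937 -0.32017574  0.1       ] [ 0.48866396 -0.43781757  0.1       ] [ 0.48587166 -0.37899665  0.1       ]
corners [ 0.47654779 -0.26845766  0.04      ] [ 0.49203988 -0.48703701  0.04      ] [ 0.48429383 -0.37774733  0.04      ]
yaw 2.717851066282413
yaw 4.054131955548027
spout [ 0.37833691 -0.38358981  0.014     ]
top 54 bbox px 405 421 232 247 x 0.393036257596324 0.4406502903960926 y -0.4060479368261705 -0.3557042563997562
[(405, 238, np.float64(0.027), 78), (405, 239, np.float64(0.026), 85), (410, 247, np.float64(0.026), 153), (406, 243, np.float64(0.026), 114), (406, 236, np.float64(0.025), 63), (411, 247, np.float64(0.025), 159), (409, 246, np.float64(0.025), 143), (421, 242, np.float64(0.025), 249)]
scene 331 bbox px 317 339 284 311 x 0.3868420086898232 0.4419536490169507 y -0.42910712393218836 -0.35525765315736857
[(334, 311, np.float64(0.048), 262), (330, 310, np.float64(0.044), 251), (331, 309, np.float64(0.041), 255), (330, 309, np.float64(0.041), 251), (329, 309, np.float64(0.041), 248), (326, 308, np.float64(0.039), 238), (331, 308, np.float64(0.039), 255), (327, 308, np.float64(0.039), 242)]
shift [-5.202e+02 -7.967e+02  3.000e-01] turn [ 0.    -0.     9.059]
```

Request:
{"api": "move_arm", "payload": {"targets": [[[-43, -43, -20], [0, 0, 0], -0.5], [[-86, -87, -40], [0, 0, 0], -0.5], [[-129, -130, -60], [0, 0, 0], -0.5], [[-172, -174, -70], [0, 0, 0], -0.5], [[-215, -217, -70], [0, 0, 0], -0.5]]}}

```text
clock: 2.02
tcp_pos: [0.3213, 0.2678, 0.3025]
orientation: [0.001, 0.168, 0.986, 0.001]
wrist_force: [1.3, 0.5, 0.0]
finger_gap: 0.0638
grip_force: 0.0
```

Request:
{"api": "move_arm", "payload": {"targets": [[[-43, -43, 0], [0, 0, 0], -0.5], [[-86, -87, 0], [0, 0, 0], -0.5], [[-129, -130, 0], [0, 0, 0], -0.5], [[-149, -187, 0], [0, 0, 0], -0.5], [[-169, -244, 0], [0, 0, 0], -0.5]]}}

```text
clock: 2.65
tcp_pos: [0.3987, -0.0191, 0.3014]
orientation: [0.0, 0.169, 0.986, 0.0]
wrist_force: [0.2, 0.2, -0.3]
finger_gap: 0.064
grip_force: 0.0
```

Run:
```python
from h import *
s=env.get_state();print(s["tcp_pos"],s["joint_pos"],s["finger_gap"],s["clock"])
mv([.4155,-.382,.15],down(-20))
```

```text
[ 0.39871163 -0.01913094  0.30135909] [-2.49856407e-01 -4.32686598e-02 -2.00375671e-01  1.41293321e+00
  1.68151407e-04  8.88561787e-02] 0.06403940826225246 2.65
shift [-136.3 -336.7  151.4] turn [4.000e-03 2.000e-03 9.059e+00]
```

Request:
{"api": "move_arm", "payload": {"targets": [[[-23, -56, 0], [0, 0, 1], -0.5], [[-46, -112, 0], [0, 0, 2], -0.5], [[-68, -168, 0], [0, 0, 3], -0.5], [[-91, -224, 20], [0, 0, 4], -0.5], [[-114, -280, 50], [0, 0, 5], -0.5]]}}

```text
clock: 3.28
tcp_pos: [0.4131, -0.3162, 0.2544]
orientation: [0.001, 0.572, 0.82, -0.0]
wrist_force: [0.3, -0.3, 0.3]
finger_gap: 0.0642
grip_force: 0.0
```

Run:
```python
from h import *
mv([.4155,-.382,.11],down(-20))
```

```text
shift [-62.2 -20.7 144.5] turn [0.013 0.011 4.021]
```

Request:
{"api": "move_arm", "payload": {"targets": [[[-30, -10, 30], [0, 0, 1], -0.5], [[-62, -21, 60], [0, 0, 2], -0.5], [[-62, -21, 100], [0, 0, 3], -0.5], [[-62, -21, 140], [0, 0, 4], -0.5], [[-62, -21, 140], [0, 0, 4], -0.5]]}}

```text
clock: 3.9
tcp_pos: [0.4131, -0.3768, 0.1109]
orientation: [-0.004, 0.816, 0.578, -0.0]
wrist_force: [-0.5, 0.7, 0.1]
finger_gap: 0.064
grip_force: 0.0
```

Run:
```python
from h import *
s=env.get_state();print(s["tcp_pos"],s["joint_pos"],s["wrist_force"],s["ft_torque"])
b=shot("scene","c1",(250,180,450,330),4)
a=shot("top")
for p in(a,b):
  for t in("collar_grip","tote_handle","tote"):
    print(t,[(np.round(d["centre"],3).tolist(),round(d["confidence"],2)) for d in env.landmark_of(t,p)[:1]])
mv([.4155,-.382,.045],down(-20))
```

```text
[ 0.41309187 -0.37682742  0.11093683] [-8.83142934e-01  3.52626070e-01 -2.01425266e-01  1.02394943e+00
  9.85941698e-05  1.02486640e+00] [-0.51240526  0.71623987  0.08839636] [ 0.07921473 -0.07270647 -0.0071826 ]
collar_grip []
tote_handle [([0.488, -0.382, 0.099], 0.64)]
tote [([0.487, -0.378, -0.005], 0.6)]
collar_grip [([0.416, -0.382, 0.066], 0.7)]
tote_handle [([0.486, -0.38, 0.1], 0.76)]
tote [([0.49, -0.374, 0.002], 0.82)]
shift [-2.3  0.5 70.5] turn [0.013 0.007 0.064]
```

View pics/c1.png

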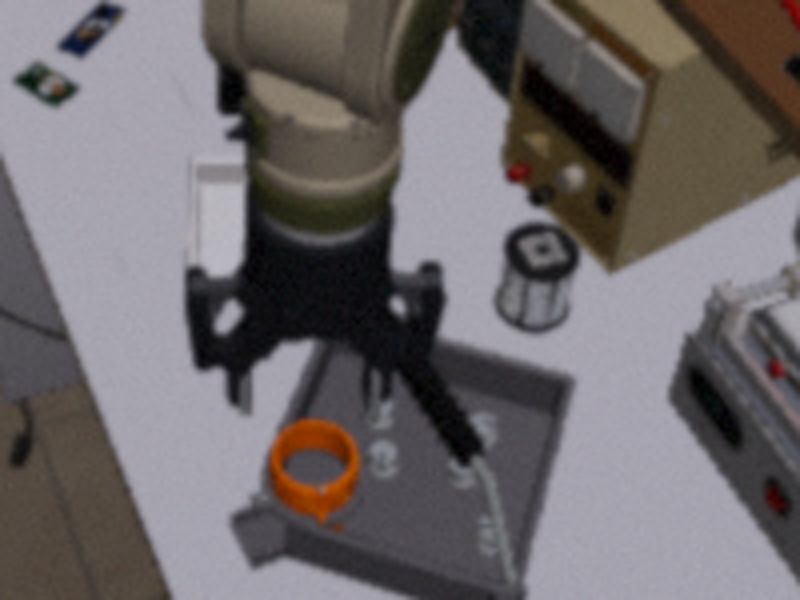

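Gripper is above the collar at (315,465) in the crop; its pointer is at about (325,515), on the open side. I'll add a little yaw so the fingers clear the handle, then descend.

Run:
```python
from h import *
mv([.416,-.382,.045],down(-38))
```

```text
shift [-2.1  1.  70.5] turn [0.014 0.005 1.864]
```

Request:
{"api": "move_arm", "payload": {"targets": [[[-2, 1, 10], [0, 0, 1], -0.5], [[-2, 1, 25], [0, 0, 1.86], -0.5], [[-2, 1, 45], [0, 0, 1.86], -0.5], [[-2, 1, 65], [0, 0, 1.86], -0.5], [[-2, 1, 65], [0, 0, 1.86], -0.5]]}}

```text
clock: 4.92
tcp_pos: [0.4146, -0.3802, 0.0481]
orientation: [-0.001, 0.899, 0.438, -0.0]
wrist_force: [0.4, 0.2, -0.4]
finger_gap: 0.064
grip_force: 0.0
```

Run:
```python
from h import *
shot("scene");s=env.get_state();print(s["tcp_pos"],s["wrist_force"],s["ft_torque"])
mv([.416,-.382,.045],down(-38))
```

```text
[ 0.41515205 -0.38085478  0.04914081] [-0.79841937  0.11901846 -0.06755063] [ 0.01822551  0.00381153 -0.0118384 ]
shift [-0.4  1.4  4.1] turn [-0.004 -0.001  0.001]
```

Request:
{"api": "move_arm", "payload": {"targets": [[[0, 1, 3], [0, 0, 0], -0.3], [[0, 1, 3], [0, 0, 0], 0.5], [[0, 1, 3], [0, 0, 0], 0.5], [[0, 1, 3], [0, 0, 0], 0.5], [[0, 1, 3], [0, 0, 0], 0.5]], "squeeze": 40}}

```text
clock: 5.6
tcp_pos: [0.4167, -0.3825, 0.0472]
orientation: [0.001, 0.899, 0.438, 0.0]
wrist_force: [-0.8, 0.1, 6.9]
finger_gap: 0.0484
grip_force: 41.9
```

Request:
{"api": "move_arm", "payload": {"targets": [[[0, 0, 0], [0, 0, 0.8], 0.5], [[0, 0, 0], [0, 0, 1.6], 0.5], [[0, 0, 0], [0, 0, 2.4], 0.5], [[0, 0, 0], [0, 0, 3.2], 0.5], [[0, 0, 0], [0, 0, 4], 0.5]]}}

```text
clock: 6.22
tcp_pos: [0.4162, -0.3816, 0.0471]
orientation: [0.0, 0.995, 0.102, 0.0]
wrist_force: [-1.7, 2.4, 9.0]
finger_gap: 0.0483
grip_force: 42.2
```

Run:
```python
from h import *
s=env.get_state();print(s["tcp_pos"],s["wrist_force"],s["ft_torque"],s["joint_pos"][5],s["finger_gap"],s["grip_force"])
```

```text
[ 0.41621127 -0.38162215  0.04712782] [-1.73225535  2.43754288  8.95148112] [0.54794734 0.30639697 0.04314236] 2.052295256355637 0.0483424314893025 42.18532953411341
```

Request:
{"api": "move_arm", "payload": {"targets": [[[0, 0, 0], [0, 0, 0.8], 0.5], [[0, 0, 0], [0, 0, 1.6], 0.5], [[0, 0, 0], [0, 0, 2.2], 0.5], [[0, 0, 0], [0, 0, 2.8], 0.5], [[0, 0, 0], [0, 0, 3], 0.5]]}}

```text
clock: 6.85
tcp_pos: [0.4162, -0.3809, 0.0471]
orientation: [-0.001, 0.988, -0.157, 0.0]
wrist_force: [-1.4, 5.3, 10.2]
finger_gap: 0.0486
grip_force: 42.3
```

Run:
```python
from h import *
s=env.get_state();print(s["tcp_pos"],s["wrist_force"],s["ft_torque"],s["joint_pos"][5],s["finger_gap"],s["grip_force"])
a=shot("top");b=shot("scene");ims=[]
for p,(x,y) in((a,(368,178)),(b,(290,245))):
    im=p["pixels"][y:y+90,x:x+100,::-1]; ims.append(cv2.resize(im,(400,360),interpolation=cv2.INTER_CUBIC))
cv2.imwrite("pics/z2.png",np.hstack(ims))
```

```text
[ 0.41623469 -0.38089203  0.04714411] [-1.38786267  5.2662432  10.22793233] [0.90249943 0.2606024  0.03587239] 2.572983810651193 0.048551654649217985 42.26286191493273
```

View pics/z2.png

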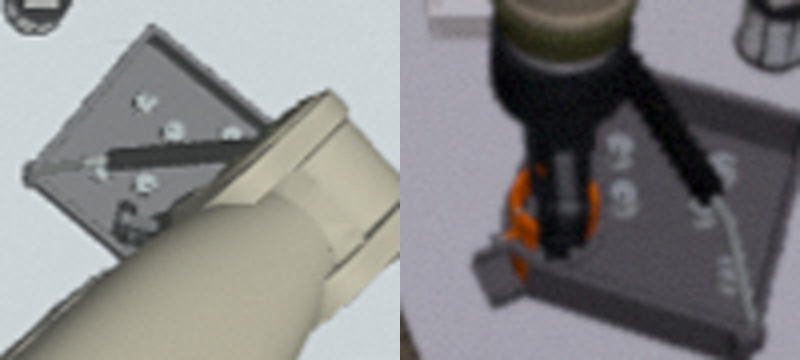

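The pointer, at about (520,245) in the crop, is now almost at the spout corner, and the tote has not moved. I'll keep turning until the torque shows the stop.

Request:
{"api": "move_arm", "payload": {"targets": [[[0, 0, 0], [0, 0, 0.3], 0.5], [[0, 0, 0], [0, 0, 0.6], 0.5], [[0, 0, 0], [0, 0, 0.6], 0.5]]}}

```text
clock: 7.32
tcp_pos: [0.4167, -0.3819, 0.0472]
orientation: [0.0, 0.978, -0.208, 0.001]
wrist_force: [-0.4, 0.9, 6.6]
finger_gap: 0.0485
grip_force: 41.8
```

Run:
```python
from h import *
s=env.get_state();print(s["wrist_force"],s["ft_torque"],s["joint_pos"][5])
```

```text
[-0.41322396  0.85232794  6.58671144] [ 0.30890362  0.04449677 -0.03448633] 2.6765648457698616
```

Request:
{"api": "move_arm", "payload": {"targets": [[[0, 0, 0], [0, 0, 0.3], 0.5], [[0, 0, 0], [0, 0, 0.5], 0.5], [[0, 0, 0], [0, 0, 0.5], 0.5]]}}

```text
clock: 7.7
tcp_pos: [0.4168, -0.3821, 0.0472]
orientation: [0.0, 0.968, -0.25, 0.001]
wrist_force: [-0.4, 1.2, 7.4]
finger_gap: 0.0485
grip_force: 41.9
```

Run:
```python
from h import *
s=env.get_state();print(s["tcp_pos"],s["wrist_force"],s["ft_torque"],s["joint_pos"][5])
a=shot("top");b=shot("scene");ims=[]
for p,(x,y) in((a,(368,178)),(b,(290,245))):
    im=p["pixels"][y:y+90,x:x+100,::-1]; ims.append(cv2.resize(im,(400,360),interpolation=cv2.INTER_CUBIC))
cv2.imwrite("pics/z3.png",np.hstack(ims))
```

```text
[ 0.41681978 -0.38210459  0.04718397] [-0.41859731  1.18586666  7.44581033] [0.26378056 0.02963885 0.0096606 ] 2.763563708307648
```

View pics/z3.png

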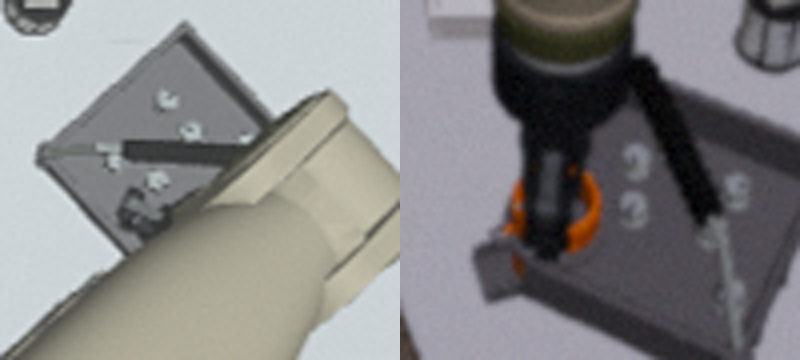

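The tote has now turned with the collar by about 10°, so the end stop is reached. Releasing.

Request:
{"api": "move_arm", "payload": {"targets": [[[0, 0, 0], [0, 0, 0], -0.45], [[0, 0, 0], [0, 0, 0], -0.45], [[0, 0, -20], [0, 0, 0], -0.45], [[0, 0, -70], [0, 0, 0], -0.45], [[0, 0, -120], [0, 0, 0], -0.45]]}}

```text
clock: 8.43
tcp_pos: [0.4156, -0.3813, 0.1665]
orientation: [-0.001, 0.968, -0.251, -0.001]
wrist_force: [0.6, -0.7, -0.6]
finger_gap: 0.0621
grip_force: 0.0
```

Request:
{"api": "move_arm", "payload": {"targets": [[[-25, 0, -30], [0, 0, -1], -0.45], [[-50, 0, -60], [0, 0, -2], -0.45], [[-50, 0, -60], [0, 0, -3], -0.45], [[-50, 0, -60], [0, 0, -4], -0.45], [[-50, 0, -60], [0, 0, -5], -0.45]]}}

```text
clock: 9.05
tcp_pos: [0.3721, -0.3574, 0.2259]
orientation: [-0.0, 0.983, 0.185, -0.0]
wrist_force: [0.4, -0.2, 0.3]
finger_gap: 0.0622
grip_force: 0.0
```

Run:
```python
from h import *
s=env.get_state();print(s["tcp_pos"],s["joint_pos"])
a=shot("top");b=shot("scene");ims=[]
for p,(x,y) in((a,(368,178)),(b,(290,245))):
    im=p["pixels"][y:y+90,x:x+100,::-1]; ims.append(cv2.resize(im,(400,360),interpolation=cv2.INTER_CUBIC))
    for t in("tote","tote_handle","tote_corner","tote_lip","collar_grip","count_tray"):
        print(t,[(np.round(d["centre"],3).tolist(),round(d["confidence"],2)) for d in env.landmark_of(t,p)[:1]])
cv2.imwrite("pics/z4.png",np.hstack(ims))
```

```text
[ 0.37209435 -0.35736512  0.22587886] [-9.20918719e-01  2.00726415e-01 -1.16008233e-01  1.25441994e+00
  2.71391842e-05  1.84883149e+00]
tote [([0.486, -0.39, -0.005], 0.6)]
tote_handle [([0.489, -0.392, 0.101], 0.85)]
tote_corner [([0.541, -0.384, 0.003], 0.56)]
tote_lip [([0.374, -0.375, 0.001], 0.95)]
collar_grip [([0.421, -0.383, 0.064], 0.53)]
count_tray [([0.486, -0.168, -0.001], 0.83)]
tote [([0.49, -0.388, 0.006], 0.59)]
tote_handle [([0.486, -0.39, 0.1], 0.73)]
tote_corner [([0.418, -0.384, 0.001], 0.85)]
tote_lip [([0.365, -0.378, 0.006], 0.71)]
collar_grip [([0.417, -0.384, 0.063], 0.64)]
count_tray [([0.487, -0.166, -0.001], 0.64)]
```

View pics/z4.png

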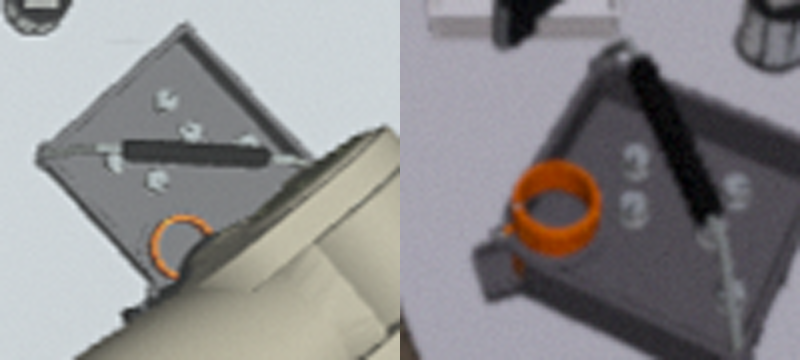

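Pointer sits at the white mark, at about (508,232) in the crop, and the gate blade is across the outlet. Next is the handle grasp.

Run:
```python
from h import *
a=shot("top")
L=ray(a,398.5,215.5,.108);Rr=ray(a,435,216.75,.108)
d=L-Rr;y=np.degrees(np.arctan2(-d[0],d[1]));print((L+Rr)/2,y)
l=ray(a,368+42/4,178+155/4,.04);f=ray(a,368+185/4,178+30/4,.04);c=np.array([.487,-.391,.04])
print(l,f,np.degrees(np.arctan2(*(l-c)[1::-1]))-90,np.degrees(np.arctan2(*(f-c)[1::-1])))
mv([.487,-.391,.14],down(-7))
```

```text
[ 0.48625819 -0.38869088  0.108     ] -3.4514561648574653
[ 0.49495078 -0.27892571  0.04      ] [ 0.59433492 -0.39966263  0.04      ] -4.05788249637483 -4.6141450768096535
shift [95.1 72.3 86. ] turn [ 0.    -0.    -6.203]
```

Request:
{"api": "move_arm", "payload": {"targets": [[[25, 20, 0], [0, 0, -1], -0.45], [[50, 40, 0], [0, 0, -2], -0.45], [[75, 55, 10], [0, 0, -3], -0.45], [[95, 73, 30], [0, 0, -4], -0.45], [[95, 73, 50], [0, 0, -5], -0.45]]}}

```text
clock: 10.42
tcp_pos: [0.4889, -0.3922, 0.1749]
orientation: [0.0, 0.812, 0.583, 0.0]
wrist_force: [-1.4, 0.9, 0.2]
finger_gap: 0.0617
grip_force: 0.0
```

Run:
```python
from h import *
shot("top")
mv([.4865,-.390,.079],down(-4))
```

```text
shift [ 0.3 -0.3 92.8] turn [-0.022 -0.016 -1.435]
```

Request:
{"api": "move_arm", "payload": {"targets": [[[0, 0, 30], [0, 0, -0.8], -0.45], [[0, 0, 55], [0, 0, -1.44], -0.45], [[0, 0, 78], [0, 0, -1.44], -0.45], [[0, 0, 94], [0, 0, -1.44], -0.45], [[0, 0, 94], [0, 0, -1.44], -0.45]]}}

```text
clock: 11.1
tcp_pos: [0.4864, -0.391, 0.081]
orientation: [-0.001, 0.735, 0.678, 0.0]
wrist_force: [0.6, -0.8, 1.5]
finger_gap: 0.0623
grip_force: 0.0
```

Request:
{"api": "move_arm", "payload": {"targets": [[[0, 0, 0], [0, 0, 0], 1], [[0, 0, 0], [0, 0, 0], 1], [[0, 0, 0], [0, 0, 0], 1], [[0, 0, 0], [0, 0, 0], 1], [[0, 0, 0], [0, 0, 0], 1]], "squeeze": 100}}

```text
clock: 11.72
tcp_pos: [0.4878, -0.3922, 0.0834]
orientation: [0.001, 0.735, 0.678, 0.0]
wrist_force: [-0.2, 0.5, 5.1]
finger_gap: 0.0143
grip_force: 98.6
```

Run:
```python
from h import *
s=env.get_state();print(s["wrist_force"],s["ft_torque"],s["joint_pos"],s["tcp_pos"],s["finger_gap"])
b=shot("scene","g1",(270,200,420,340),4)
mv([.48,-.36,.2],down(-4))
```

```text
[-0.15153596  0.52835831  5.13529356] [ 0.09744256  0.14232426 -0.04985393] [-8.05386299e-01  4.85666983e-01 -6.70365150e-02  1.01582050e+00
  6.85594390e-05  8.45961571e-01] [ 0.48778169 -0.39218411  0.08338194] 0.01430111309186746
shift [  31.3  -10.1 -116.7] turn [ 0.01   0.008 -0.062]
```

View pics/g1.png

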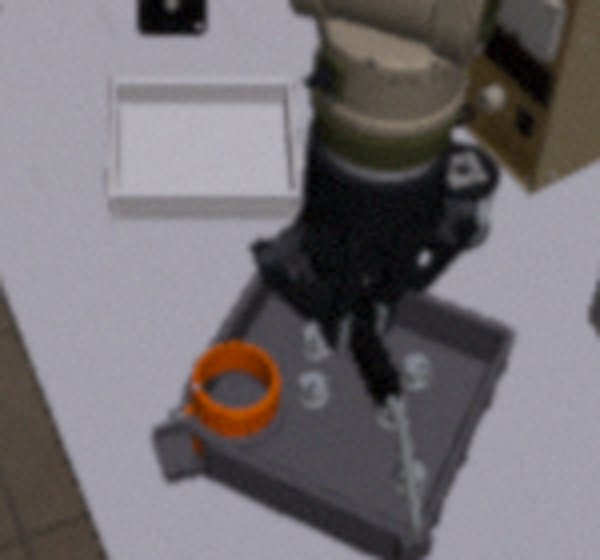

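The handle is firmly gripped, with the tote level and the tray clear. Lifting.

Request:
{"api": "move_arm", "payload": {"targets": [[[0, 0, -15], [0, 0, 0], 1], [[0, 0, -45], [0, 0, 0], 1], [[0, 0, -85], [0, 0, 0], 1], [[0, 0, -125], [0, 0, 0], 1], [[0, 0, -150], [0, 0, 0], 1]]}}

```text
clock: 12.4
tcp_pos: [0.4873, -0.3917, 0.2344]
orientation: [0.001, 0.735, 0.678, 0.0]
wrist_force: [0.6, -0.1, -4.1]
finger_gap: 0.0142
grip_force: 97.9
```

```bash
cat >> h.py <<'E'
def tip(th,yaw):
    a=np.radians(yaw); return R.from_rotvec(-np.radians(th)*np.array([-np.sin(a),np.cos(a),0]))*down(yaw)
def tcp(lip,th,yaw,k=.0146):
    a=np.radians(yaw);t=np.radians(th);f=np.array([np.cos(a),np.sin(a),0]);u=np.array([0,0,1.])
    X=f*np.cos(t)+u*np.sin(t);Z=-f*np.sin(t)+u*np.cos(t)
    return np.array(lip)+.117*X+(.098-k)*Z
E
python3 - <<'E'
from h import *
s=env.get_state();print(s["tcp_pos"],s["wrist_force"])
mv([.50,-.22,.24],down(-30))
print(tcp([.475,-.168,.085],35,-30))
E
```

```text
[ 0.4873073  -0.39172985  0.23440738] [ 0.55957262 -0.08742079 -4.09550979]
shift [172.2  -1.1  -5.8] turn [0.008 0.004 2.539]
[ 0.51657313 -0.19200226  0.22042572]
```

Request:
{"api": "move_arm", "payload": {"targets": [[[25, 0, -5], [0, 0, 0.5], 1], [[65, 0, -5], [0, 0, 1.0], 1], [[105, 0, -5], [0, 0, 1.6], 1], [[145, 0, -5], [0, 0, 2.2], 1], [[172, 0, -5], [0, 0, 2.54], 1]]}}

```text
clock: 13.02
tcp_pos: [0.5004, -0.218, 0.2371]
orientation: [-0.001, 0.866, 0.499, -0.0]
wrist_force: [-0.0, -0.2, -3.3]
finger_gap: 0.0138
grip_force: 97.9
```

Run:
```python
from h import *
shot("scene");s=env.get_state();print(s["tcp_pos"],s["joint_pos"])
for th in (18,36): mv(tcp([.475,-.168,.09],th,-30),tip(th,-30))
```

```text
[ 0.50035034 -0.2150826   0.23726744] [-0.55489112  0.25455713 -0.01882809  1.30031096  0.00266096  1.54054528]
shift [28.1 40.1 31.8] turn [-1.816 -0.015 -0.008]
shift [28.1  0.1 11.1] turn [-3.616 -0.013 -0.011]
```

Request:
{"api": "move_arm", "payload": {"targets": [[[6, 0, 0], [-0.4, 0, 0], 1], [[12, 0, 2], [-0.8, 0, 0], 1], [[18, 0, 4], [-1.2, 0, 0], 1], [[24, 0, 6], [-1.6, 0, 0], 1], [[28, 0, 8], [-2.0, 0, 0], 1]]}}

```text
clock: 13.7
tcp_pos: [0.5142, -0.1953, 0.2287]
orientation: [0.15, 0.853, 0.492, 0.087]
wrist_force: [-0.2, -0.0, -4.4]
finger_gap: 0.0143
grip_force: 98.1
```

Run:
```python
from h import *
mv(tcp([.475,-.168,.09],38,-30),tip(38,-30))
```

```text
shift [ 4.1 -6.7 -1.4] turn [-1.799 -0.     0.   ]
```

Request:
{"api": "move_arm", "payload": {"targets": [[[1, -1, 0], [-0.4, 0, 0], 1], [[2, -3, -1], [-0.8, 0, 0], 1], [[3, -4, -1], [-1.2, 0, 0], 1], [[4, -6, -1], [-1.6, 0, 0], 1], [[4, -6, -1], [-1.8, 0, 0], 1]]}}

```text
clock: 14.32
tcp_pos: [0.5095, -0.1882, 0.2258]
orientation: [0.281, 0.819, 0.473, 0.162]
wrist_force: [-0.1, -0.1, -4.1]
finger_gap: 0.0141
grip_force: 98.3
```

Request:
{"api": "move_arm", "payload": {"targets": [[[0, 0, 0], [0, 0, 0], 1], [[0, 0, 0], [0, 0, 0], 1], [[0, 0, 0], [0, 0, 0], 1], [[0, 0, 0], [0, 0, 0], 1], [[0, 0, 0], [0, 0, 0], 1]]}}

```text
clock: 14.95
tcp_pos: [0.512, -0.1895, 0.2279]
orientation: [0.282, 0.819, 0.473, 0.163]
wrist_force: [-0.3, -0.1, -4.7]
finger_gap: 0.0144
grip_force: 98.3
```

Request:
{"api": "move_arm", "payload": {"targets": [[[0, 0, 0], [0, 0, 0], 1], [[0, 0, 0], [0, 0, 0], 1], [[0, 0, 0], [0, 0, 0], 1], [[0, 0, 0], [0, 0, 0], 1], [[0, 0, 0], [0, 0, 0], 1]]}}

```text
clock: 15.58
tcp_pos: [0.5118, -0.1895, 0.2279]
orientation: [0.282, 0.819, 0.473, 0.163]
wrist_force: [-0.8, -0.5, -3.8]
finger_gap: 0.0142
grip_force: 98.3
```

Run:
```python
from h import *
s=env.get_state();print(s["tcp_pos"],s["joint_pos"])
a=shot("top");b=shot("scene");ims=[]
for p in(a,b):
    for t in("tote","tote_corner","tote_lip","count_tray","knob_0"):
        print(t,[(np.round(d["centre"],3).tolist(),round(d["confidence"],2)) for d in env.landmark_of(t,p)[:5 if t=="knob_0" else 1]])
for p,(x,y) in((a,(300,160)),(b,(270,180))):
    im=p["pixels"][y:y+120,x:x+110,::-1]; ims.append(cv2.resize(im,(400,436),interpolation=cv2.INTER_CUBIC))
cv2.imwrite("pics/z5.png",np.hstack(ims))
```

```text
[ 0.51182028 -0.18945737  0.22790026] [-0.49015377 -0.21247294 -0.75764545  0.3626953  -0.02067249  1.59737172]
tote [([0.556, -0.215, 0.162], 0.81)]
tote_corner [([0.505, -0.184, 0.124], 0.84)]
tote_lip [([0.481, -0.161, 0.091], 0.73)]
count_tray [([0.49, -0.162, 0.0], 0.48)]
knob_0 []
tote [([0.557, -0.208, 0.166], 0.59)]
tote_corner [([0.51, -0.187, 0.119], 0.98)]
tote_lip [([0.473, -0.166, 0.092], 0.74)]
count_tray [([0.489, -0.167, -0.0], 0.97)]
knob_0 [([0.509, -0.186, 0.124], 0.46), ([0.503, -0.217, 0.126], 0.36)]
```

View pics/z5.png

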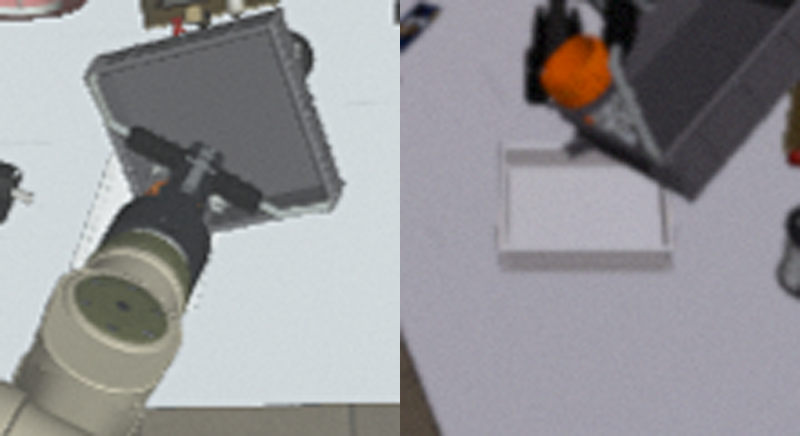

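The top view shows the upper floor empty. The scene view shows knobs bunched at about (620,125) beside the collar, with the lip over the tray. I'll zoom in to check the bunching.

Run:
```python
from h import *
b=shot("scene","k1",(305,175,365,240),9)
s=env.get_state();T=Rq(s["orientation"]);
# tote frame: x=tool y, z=-tool z
M=T.as_matrix();X=M[:,1];Z=-M[:,2];Y=np.cross(Z,X);o=s["tcp_pos"]-(.098-.0146)*Z
print("tilt",np.degrees(np.arccos(Z[2])),"lip",o-.117*X)
c=o-.071*X+.003*Z
for r in(.035,.045):
  pts=[c+.0*Z+r*(np.cos(a)*X+np.sin(a)*Y) for a in np.radians([-60,-45,-30,0,30,45,60])]
  print(r,np.round((proj(b,pts)-[305,175])*9).astype(int).tolist())
print(np.round((proj(b,c)-[305,175])*9))
```

```text
tilt 38.00171353541315 lip [ 0.47649459 -0.16902361  0.09016514]
0.035 [[271, 397], [293, 374], [312, 350], [331, 303], [323, 268], [310, 258], [292, 255]]
0.045 [[282, 412], [311, 383], [335, 351], [359, 290], [349, 246], [332, 234], [309, 229]]
[[234. 345.]]
```

View pics/k1.png

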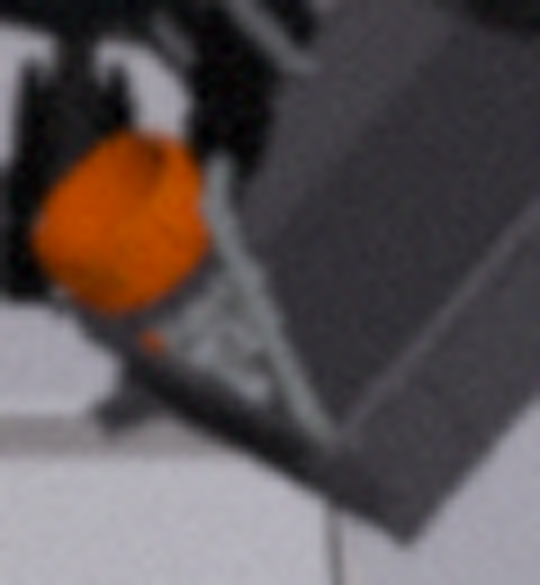

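Knobs are packed beside the seat, about (175–270, 330–390), roughly within 35–45 mm. I'll tip somewhat more with a small shake to pack them for sure.

Run:
```python
from h import *
mv(tcp([.480,-.168,.09],46,-30),tip(46,-30))
```

```text
shift [  2.7 -10.9 -13.8] turn [-0.8    0.    -0.001]
```

Request:
{"api": "move_arm", "payload": {"targets": [[[1, -5, -7], [-0.4, 0, 0], 1], [[3, -11, -14], [-0.8, 0, 0], 1], [[9, -11, -14], [-0.8, 0, 0], 1], [[-3, -11, -14], [-0.8, 0, 0], 1], [[9, -11, -14], [-0.8, 0, 0], 1]]}}

```text
clock: 16.85
tcp_pos: [0.5021, -0.1742, 0.2334]
orientation: [0.339, 0.798, 0.459, 0.195]
wrist_force: [-0.4, -1.0, -3.8]
finger_gap: 0.0143
grip_force: 98.5
```

Request:
{"api": "move_arm", "payload": {"targets": [[[-12, 0, 0], [0, 0, 0], 1], [[0, 0, 0], [0, 0, 0], 1], [[-12, 0, 0], [0, 0, 0], 1], [[-6, 0, 0], [0, 0, 0], 1], [[-6, 0, 0], [0, 0, 0], 1]]}}

```text
clock: 17.48
tcp_pos: [0.4993, -0.178, 0.2327]
orientation: [0.338, 0.797, 0.46, 0.196]
wrist_force: [0.3, 0.2, -4.2]
finger_gap: 0.0144
grip_force: 98.5
```

Request:
{"api": "move_arm", "payload": {"targets": [[[0, 0, 0], [0, 0, 0], 1], [[0, 0, 0], [0, 0, 0], 1], [[0, 0, 0], [0, 0, 0], 1], [[0, 0, 0], [0, 0, 0], 1], [[0, 0, 0], [0, 0, 0], 1]]}}

```text
clock: 18.1
tcp_pos: [0.4984, -0.1783, 0.2322]
orientation: [0.338, 0.797, 0.46, 0.195]
wrist_force: [-0.5, -0.1, -3.1]
finger_gap: 0.0142
grip_force: 98.5
```

Run:
```python
from h import *
b=shot("scene","k2",(305,175,365,240),9)
s=env.get_state();M=Rq(s["orientation"]).as_matrix();X=M[:,1];Z=-M[:,2];Y=np.cross(Z,X);o=s["tcp_pos"]-(.098-.0146)*Z
c=o-.071*X+.003*Z
print("tilt",np.degrees(np.arccos(Z[2])),"lip",o-.117*X,"corner",c,s["grip_force"],s["qvel"].round(3) if hasattr(s["qvel"],"round") else s["qvel"])
for r in(.035,.045):
  print(r,np.round((proj(b,[c+.013*Z+r*(np.cos(a)*X+np.sin(a)*Y) for a in np.radians([-75,-60,-45,-30,0,30])])-[305,175])*9).astype(int).tolist())
for t in("tote_lip","tote_corner","count_tray","knob_0"):
    print(t,[(np.round(d["centre"],3).tolist(),round(d["confidence"],2)) for d in env.landmark_of(t,b)[:5]])
```

```text
tilt 46.003943365319685 lip [ 0.47994472 -0.16760534  0.09010083] corner [ 0.50574115 -0.1825123   0.12527649] 98.49483489990234 [-0.     0.002 -0.001  0.    -0.002  0.011]
0.035 [[205, 368], [228, 346], [248, 322], [265, 296], [283, 247], [278, 214]]
0.045 [[208, 388], [237, 360], [264, 328], [285, 294], [309, 231], [301, 189]]
tote_lip [([0.474, -0.166, 0.093], 0.76)]
tote_corner [([0.507, -0.178, 0.124], 0.88)]
count_tray [([0.491, -0.162, -0.001], 0.94), ([0.471, -0.16, 0.17], 0.67)]
knob_0 [([0.508, -0.18, 0.131], 0.53), ([0.517, -0.158, 0.124], 0.53)]
```

View pics/k2.png

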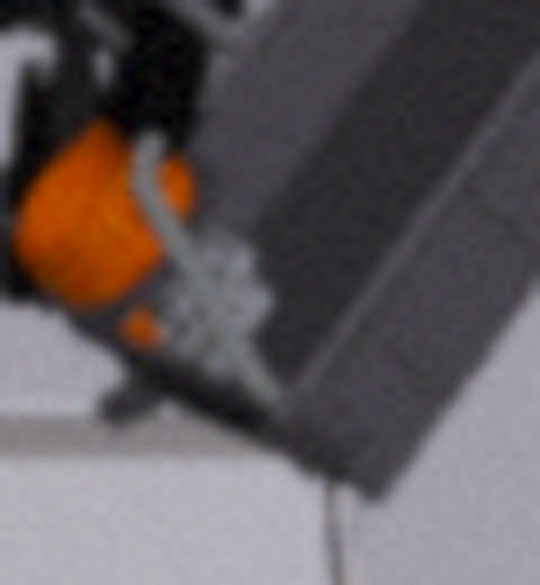

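The knobs are now one tight cluster, (165–275, 240–375), with centres inside the projected 35 mm arc. The lip is over the tray and clear of its rim, so I'm handing in.

```bash
python3 -c "
from h import *
print(env.hand_in())"
```

```text
the job is handed in; nothing more can be done
None
```

I handed the job in at about 18 s on the robot clock, and the hand-in gave no verdict: the gate is locked, and the tote is held steady at 46° with its lip about 9 cm above the bench over the middle of the tray. The knobs are bunched behind the gate, judged from the last camera picture, where I could not count all five individually.

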